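Start the clamp screw in the board holder

ROBOT

A 6-joint arm with a two-finger parallel gripper is mounted at the origin on the work surface. World frame = base frame: x ahead of the robot, y to its left, z up, the work surface at z = 0. Lengths are in m, angles in rad, forces in N, time in s.
With the tool pointing down it reaches from about 0.375 to 0.9 m from the base axis. Payload 3.1 kg.
Tool frame: the origin (TCP) lies midway between the tips of the shut fingers; the grasp point (between the pads) lies 19 mm behind it; y points along the fingers, x is the direction in which the jaws open and shut, and the axes are right-handed (so a half turn about y gives the same grasp; the last joint's range is limited). The gripper opens to 87 mm and grips with 3 to 60 N. Pads are 19 mm wide; open, the fingers measure 117 mm over their backs; the gripper's body (75 mm by 190 mm) begins 51 mm behind the grasp point.
Start: joints at [-1.46, 0.527, 1.433, -0, 1.181, -0.178], TCP at [0.178, -0.599, 0.223] pointing down, gripper open.
Joint ranges: [-3.08, 3.08], [-0.75, 2.2], [0.22, 2.44], [-1.43, 4.57], [0, 2.65], [-2.85, 2.85]. Speed limits (rad/s): [2.79, 2.79, 3.14, 3.14, 3.14, 3.14].

INTERFACE

Orientations are given as a unit quaternion [x, y, z, w].
In Python, from rig import * gives the robot as it stands.
- The arm moves only by the tool jog_arm, never from a script. Its argument "series" is a list of rows, each a list of 7 numbers: the shift along the tool's x, y, z in mm, then the turn, a rotation vector about the tool's x, y, z in rad, then the gripper's target within -1 to 1 (shut at 1, half-way at 0, fully open at -1). A call has 1 to 20 rows; each row is the pose to reach, as a shift and turn from the pose commanded when the call began, along the tool's axes at that moment; what a row does not reach only later rows make up. A row lasts 1/8 s, in which the tool goes at most 62.5 mm and 10.7 degrees, less where a joint would pass 70% of its speed; a pose out of reach is approached as far as the arm can. A call with a gripper value outside its range is refused whole. The fingers move at their own pace and stop on an object; "grip_force" is the grip in N (left out, the last holds). Time passes only in rows, so rows that repeat a pose let the fingers close. It gives the time, the measured TCP pose, the force and the opening at its end, in the units of the state.
- get_obs(): the state, without advancing time (a new reading comes with each control period).
- camera(name): name is "side" or "top" or "wrist"; returns a dict with "img" (480x640x3 uint8, red, green, blue), "depth" (480x640 float32, m along the optical axis (not along the pixel's ray), 0 where there is no reading), "camera_matrix" (3x3 intrinsics, pixels), "D" ([k1, k2, p1, p2, k3] as OpenCV has them; the pictures are not rectified), "rvec" (rotation vector, rad) and "tvec" (3), from world to camera coordinates, as OpenCV has them. Camera axes: x right, y down, z forward; pixel columns grow to the right and rows downward; lengths in m; the calibration is good to about 2 mm. A picture is of the moment at which its call begins.
- hand_in(): hands the job in, once; it reports no verdict.
The state is a dict: "time": time; "q": joint angles; "joint_velocities": joint speeds; "joint_torque": joint torques, N m; "position": TCP position; "tool_rot": TCP orientation; "ft_force": force on the tool from outside, world axes, zero at the start; "moment": the same for the moment, N m; "grip_width": finger opening in m.
Only numpy, scipy, OpenCV 4.12 (cv2) and the standard library are available. Lean on these libraries where they do the work, as an engineer would, in place of code of your own. Each camera call takes 0.05 s, during which the arm holds its last target.

TASK

Lift the knurled clamp screw up out of the fork it hangs in and stand its stem in the threaded boss of the board holder, with the tooth on its collar about a quarter turn clockwise (seen from above) of the raised mark on the boss, so that the thread rests on the thread. Keeping it lightly pressed down, turn it backward (counter-clockwise) until it drops into the thread as the tooth reaches the mark, then forward (clockwise) one full turn, until the tooth is back at the mark, re-gripping as needed. Finish still gripping the knob, holding the started screw upright and still, and leave everything else on the bench where it is.

Things in the scene. Friction and masses are not known exactly. Their poses are not given: they have to be found in the camera images.
- screw: loose clamp screw, about 90 g: black knurled knob over a steel collar (diameter 32, 6 high) over a threaded stem. Origin: on the axis at the collar's underside; z up along the axis (stem to -z, knob from z = 6 to 36), x towards the collar's tooth and the pointer rib on the knob's top. Starts hanging upright in the fork at any yaw
- screw_knob (a point): grip point in the screw's knob, 28 above the screw's origin: the knob is round, diameter 36, 30 high, its top 8 above this point, and may be gripped at any yaw
- screw_end (a point): lower end of the screw's stem, 48 below its origin. Upper 20 of the stem plain, diameter 22; below that diameter 14, end tapered to 10, with a coarse right-hand round ridge thread, outside diameter 22, pitch 8, beginning 8 above this end and running 2.5 turns up
- screw_tooth (a point): tip of the flat index tooth on the screw's collar (5 wide, 5 high): 24 from the axis, 2.5 above the collar's underside
- holder: board holder, fixed: a square aluminium boss 56 x 56, 50 high, with the upright threaded bore, and behind it (+x of its own frame) a base 130 x 100 with rails and a green circuit board, no higher than 30. Origin: on the bore's axis at table height; x points from the bore to the raised mark and on to the board, z up
- boss_mouth (a point): centre of the bore's mouth in the boss's top face (height 50, axes as the holder). Bore diameter 24, 50 deep, 3 chamfer; inside, 18 below the mouth under the mark, one short tooth is its thread. Turned in, the screw sinks 8 a turn (16 above the mouth after the drop, 8 after one full turn), has 2.3 of axial play upward and stays put if let go for a re-grip
- boss_mark (a point): raised mark (rib 13 long, 5 wide, 3 high) on the boss's top face, 21 to +x of the bore's axis. Screw resting on the thread: collar's underside 22 above the mouth with its tooth a quarter turn clockwise of the mark, rising to 24 as it is turned back to the mark; there (10 degrees before to 25 past it) the ridge's end passes and the screw drops by 8, if pushed or let down
- fork: fixed stand, base 110 x 90, with a horizontal two-pronged fork 105 above the table, open towards -x of its own frame, prongs 8 wide, gap 25, upturned ends 5 high; its post is on the +x side and does not rise above the prongs. Origin: under the seat at table height, z up
- fork_seat (a point): where the screw hangs: centre between the prongs, on their upper face (height 105). The collar rests there and the stem hangs 48 below, so lift by more than 53 straight up before moving aside
- parts_tray: bystander: grey divided tray 60 x 70, 18 high; origin under its centre
- flux_jar: bystander: small amber jar, diameter 40, 45 high; origin under its centre
- solder_spool: bystander: steel-coloured spool, diameter 54, 40 high; origin under its centre
- driver: bystander: screwdriver lying down, 170 long; origin under its middle
- wash_bottle: bystander: white bottle, diameter 60, 140 high; origin under its centre
- tip_tin: bystander: small steel cup, diameter 64, 35 high; origin under its centre
- tweezers: bystander: steel tweezers lying down, 120 long, 5 high; origin under their middle

How it is judged:
On the way, in this order (a step that is already met when the one before it is completed fails the run):
1. the screw is held and lifted clear above the fork (z of screw in the frame of fork_seat above 0.05 m and contact force between the fingers and screw above 0.5 N and contact force between screw and fork below 0.05 N), for 0.1 s.
2. the held screw stands in the bore, resting on the thread, its tooth between 1/10 and 9/20 turn clockwise of the boss's mark (horizontal distance between screw and boss_mouth below 0.004 m and contact force between the fingers and screw above 0.5 N and z of screw in the frame of boss_mouth between 0.0185 and 0.0265 m and x of screw_tooth in the frame of boss_mouth below 0.0195 m and y of screw_tooth in the frame of boss_mouth below -0.006 m and contact force between screw and holder above 0.2 N), for 0.1 s.
3. it has been turned backward, still riding up on the thread, until the tooth comes to the mark (within 30 degrees) (horizontal distance between screw and boss_mouth below 0.004 m and z of screw in the frame of boss_mouth between 0.0205 and 0.0275 m and x of screw_tooth in the frame of boss_mouth above 0.0205 m).
4. it has dropped by one pitch into the thread with the tooth at or just past the mark (within 80 degrees) (horizontal distance between screw and boss_mouth below 0.004 m and z of screw in the frame of boss_mouth between 0.013 and 0.0192 m and x of screw_tooth in the frame of boss_mouth above 0.004 m), for 0.05 s.
5. half a turn forward (clockwise) it is half a pitch deeper (horizontal distance between screw and boss_mouth below 0.004 m and z of screw in the frame of boss_mouth between 0.0085 and 0.0158 m and x of screw_tooth in the frame of boss_mouth below -0.01 m).
At the end, for the whole second after the job is handed in: the screw stands upright (within 5 degrees) in the bore, within 4 mm of its axis, one full turn into the thread (collar's underside 5.5 to 12.2 mm above the boss, tooth within 60 degrees of the mark), at rest, and the fingers are still gripping it with more than 1 N (horizontal distance between screw and boss_mouth below 0.004 m and z of screw in the frame of boss_mouth between 0.0055 and 0.0122 m and x of screw_tooth in the frame of boss_mouth above 0.012 m and angle between screw's own z axis and vertical below 0.09 rad and linear speed of screw below 0.02 m/s and contact force between the fingers and screw above 1 N and contact force between screw and fork below 0.05 N); the arm keeps its last pose, push and grip.
It fails at once if another thing on the bench was moved by more than 25 mm (distance of any of parts_tray, flux_jar, solder_spool, driver, wash_bottle, tip_tin, tweezers from where it was at the start of the episode above 0.025 m).
It also fails if it takes over 72 s, if anything falls off the work surface, if the arm or the gripper's body presses on something with over 40 N, if the wrist force passes 120 N, or if a joint passes its speed limit or range.

## Working session

There is one attempt and no reset: what is moved stays moved. The work goes in short steps, Python scripts to look and compute and a tool call to move; the robot and the scene stay as the last step left them, time stands still between calls to the robot, and variables do not carry over. Pictures are saved under pics/ and viewed, and the job is handed in when it is done.

Besides the shell and the picture viewer there is one more tool, called after "Request:" as name([rows], argument=value, ...), one row to a line, values as JSON. jog_arm: Moves the arm, as the interface text tells. Its arguments: {"type":"object","properties":{"series":{"type":"array","items":{"type":"array","items":{"type":"number"}}},"grip_force":{"type":"number"}},"required":["series"]}

```bash
mkdir -p pics; ls
cat > h.py <<'E'
from rig import *
import numpy as np, cv2
from scipy.spatial.transform import Rotation as R
def cam(n,save=None):
    c=camera(n)
    if save: cv2.imwrite('pics/'+save,c['img'][:,:,::-1])
    np.savez('last_%s.npz'%n,**c)
    return c
def load(n): return dict(np.load('last_%s.npz'%n))
def ray(c,u,v):
    p=cv2.undistortPoints(np.array([[[u,v]]],float),c['camera_matrix'],c['D'])[0,0]
    Rm=cv2.Rodrigues(c['rvec'])[0]; o=-Rm.T@c['tvec'].ravel()
    return o,Rm.T@np.array([p[0],p[1],1.])
def atz(c,u,v,z):
    o,d=ray(c,u,v); return o+d*(z-o[2])/d[2]
def dep(c,u,v):
    o,d=ray(c,u,v); return o+d*float(c['depth'][int(round(v)),int(round(u))])
def proj(c,P):
    return cv2.projectPoints(np.array(P,float).reshape(-1,1,3),c['rvec'],c['tvec'],c['camera_matrix'],c['D'])[0].reshape(-1,2)
E
python3 - <<'E'
from h import *
for n in ['top','side','wrist']: cam(n,n+'0.png')
o=get_obs(); print({k:np.round(v,4) for k,v in o.items()})
E
```

```text
pics
{'time': np.float64(0.15), 'q': array([-1.4605,  0.5283,  1.4336,  0.    ,  1.1814, -0.1785]), 'joint_velocities': array([-0.0003, -0.004 , -0.0022, -0.0013, -0.001 ,  0.0002]), 'joint_torque': array([ 5.00000e-04, -4.40433e+01, -1.76841e+01,  6.34000e-02,
        5.53000e-02, -1.00000e-04]), 'position': array([ 0.178 , -0.5985,  0.2218]), 'tool_rot': array([-0.5663,  0.4233, -0.4225,  0.5672]), 'ft_force': array([ 0.0534, -0.7164, -0.6044]), 'moment': array([-0.0025, -0.0053,  0.0298]), 'grip_width': np.float64(0.0872)}
```

View pics/top0.png

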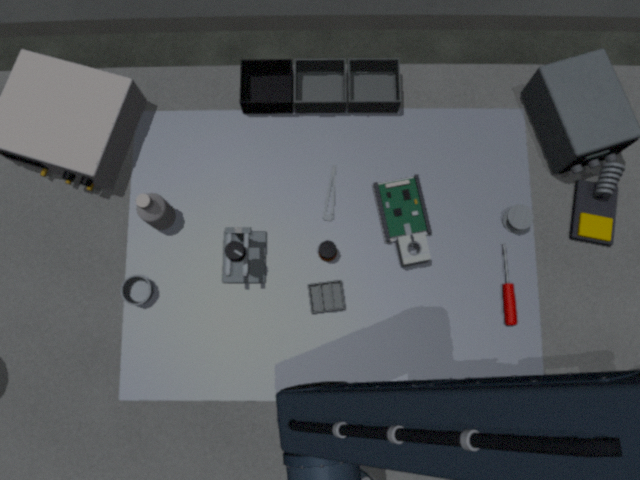

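View pics/side0.png

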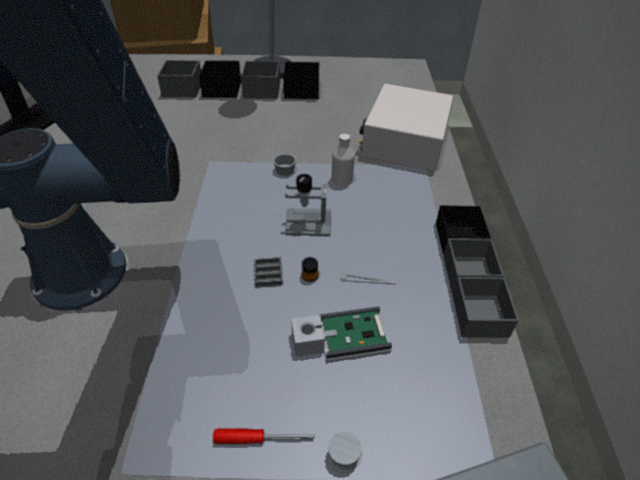

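View pics/wrist0.png

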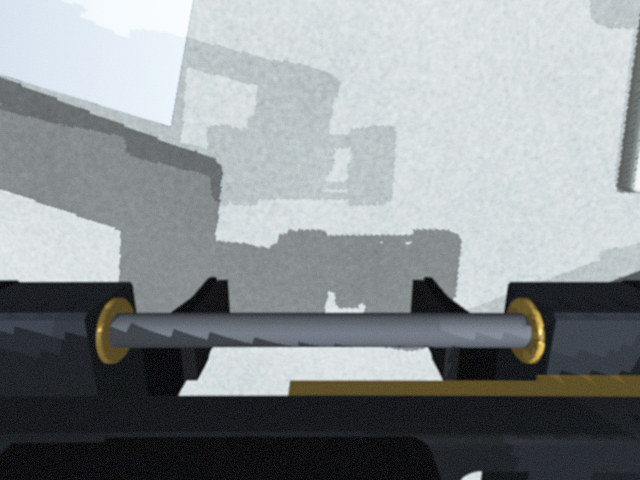

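Run:
```python
from h import *
c=load('top'); im=c['img'][:,:,::-1]
a=cv2.resize(im[215:295,210:280],None,fx=7,fy=7,interpolation=cv2.INTER_CUBIC)[:560,:]
b=cv2.resize(im[170:275,365:435],None,fx=5.3,fy=5.3,interpolation=cv2.INTER_CUBIC)[:560]
h=560
A=np.zeros((h,800,3),np.uint8); A[:a.shape[0],:400]=a[:,:400]; A[:b.shape[0],410:410+b.shape[1]]=b[:,:390]
A=np.zeros((h,870,3),np.uint8); A[:a.shape[0],:490]=a; A[:b.shape[0],500:500+b.shape[1]]=b[:,:370]
A=cv2.resize(A,(800,515));print(b.shape)
cv2.imwrite('pics/crop1.png',A)
s=load('side')['img'][:,:,::-1]
B=np.hstack([cv2.resize(s[160:250,270:350],(400,450),interpolation=cv2.INTER_CUBIC),cv2.resize(s[300:370,280:400],(400,233),interpolation=cv2.INTER_CUBIC).copy() if 0 else np.pad(cv2.resize(s[300:370,280:400],(400,233),interpolation=cv2.INTER_CUBIC),((0,217),(0,0),(0,0)))])
cv2.imwrite('pics/crop2.png',B)
for n in ['top','side','wrist']:
    c=load(n);o,d=ray(c,320,240);print(n,o,d, c['camera_matrix'][0,0],c['D'])
c=load('top')
for uv in [(236,250),(413,248),(405,243)]: print(dep(c,*uv))
c=load('side')
for uv in [(304,183),(308,328)]: print(dep(c,*uv))
```

```text
(556, 371, 3)
top [0.31171323 0.00627541 1.22220589] [ 0.18786467  0.01222913 -0.98218638] 593.900678131479 [-0.07702401  0.          0.          0.          0.        ]
side [ 0.53394688 -0.70128982  0.82024862] [ 0.00662675  0.70759618 -0.70662164] 484.80667994872704 [-0.07619674  0.          0.          0.          0.        ]
wrist [ 0.24684442 -0.57811199  0.38399248] [-0.24338958 -0.07083584 -0.96736924] 366.35994028075737 [0.0110016 0.        0.        0.        0.       ]
[0.50023619 0.17498474 0.14389611]
[ 0.52740742 -0.17318045 -0.00197636]
[ 0.52809974 -0.14947891  0.05251224]
[0.50238938 0.16198438 0.1387983 ]
[ 0.52044088 -0.15665769  0.03397799]
```

View pics/crop1.png

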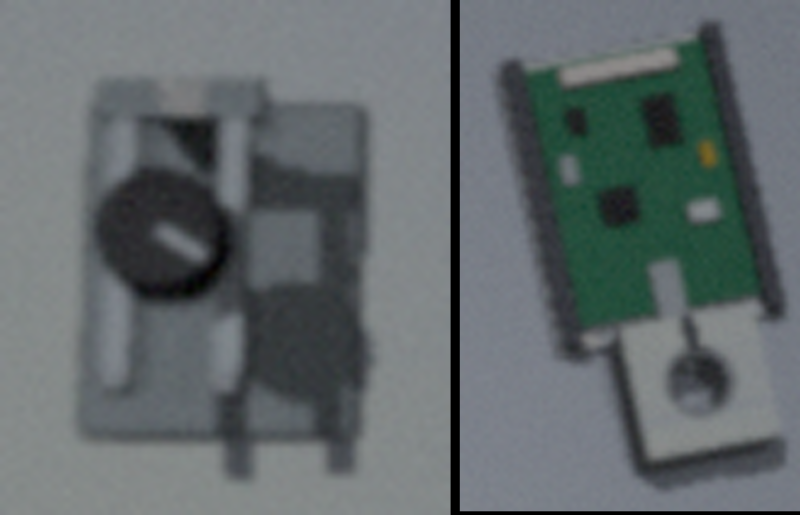

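View pics/crop2.png

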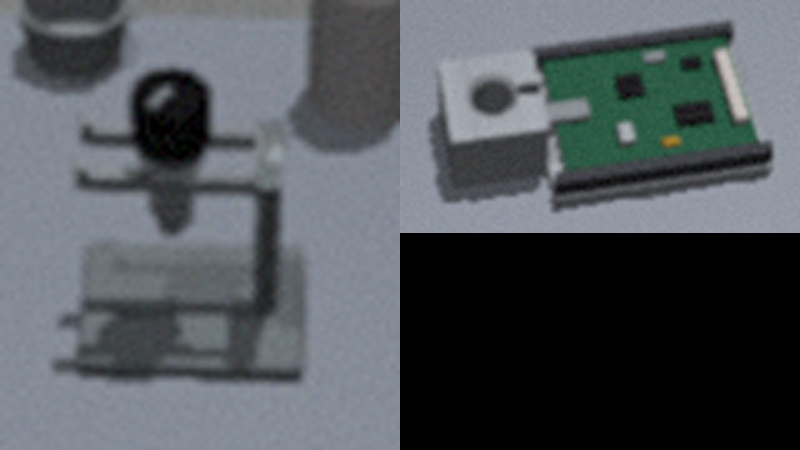

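Run:
```python
from h import *
c=load('top'); s=load('side')
A=lambda X,Y:(210+(X/.9195+.5)/7-.5,215+(Y/.9196+.5)/7-.5)
B=lambda X,Y:(365+((X/.9195)-500+.5)/5.3-.5,170+(Y/.9196+.5)/5.3-.5)
k=atz(c,*A(163,234),.141); r1=atz(c,*A(208,260),.142); r0=atz(c,*A(157,227),.142)
print('knob',k,r0,r1,'rib yaw',np.degrees(np.arctan2(*(r1-r0)[[1,0]])),np.degrees(np.arctan2(*(r1-k)[[1,0]])))
m=atz(c,*B(699,383),.05); mk=atz(c,*B(690,330),.053)
print('mouth',m,mk,mk-m)
cs=[atz(c,*B(x,y),.05) for x,y in [(620,338),(755,305),(783,432),(648,461)]]
print('corners',np.round(cs,4),np.mean(cs,0))
S=lambda X,Y:(270+X/5,160+Y/5); T=lambda X,Y:(280+(X-400)*.3,300+Y*.3)
print('side mouth',atz(s,*T(493,97),.05),'mark',atz(s,*T(528,88),.053))
cs=[atz(s,*T(x,y),.05) for x,y in [(441,60),(539,50),(552,132),(445,145)]]
print(np.round(cs,4),np.mean(cs,0))
print('side knob top',atz(s,*S(172,87),.141))
# rail direction on holder in top
a=atz(c,*B(512,65),.03);b=atz(c,*B(575,352),.03);d=a-b;print('rail yaw',np.degrees(np.arctan2(d[1],d[0])))
a=atz(c,*B(710,28),.03);b=atz(c,*B(775,312),.03);d=a-b;print('rail yaw',np.degrees(np.arctan2(d[1],d[0])))
a=atz(c,*A(120,120),.105);b=atz(c,*A(117,385),.105);d=a-b;print('fork yaw',np.degrees(np.arctan2(d[1],d[0])))
o=get_obs();Rt=R.from_quat(o['tool_rot']).as_matrix();print(Rt.round(3))
```

```text
knob [0.49902144 0.17745224 0.141     ] [0.50090126 0.1790746  0.142     ] [0.49119671 0.16414857 0.142     ] rib yaw -123.03098427024791 -120.46248654888623
mouth [ 0.51787975 -0.16693143  0.05      ] [ 0.53953886 -0.16355319  0.053     ] [0.02165912 0.00337824 0.003     ]
corners [[ 0.537  -0.1349  0.05  ]
 [ 0.5505 -0.1913  0.05  ]
 [ 0.4972 -0.2008  0.05  ]
 [ 0.4856 -0.1449  0.05  ]] [ 0.51756981 -0.16798323  0.05      ]
side mouth [ 0.52059426 -0.17027271  0.05      ] mark [ 0.54044691 -0.16571237  0.053     ]
[[ 0.4897 -0.1452  0.05  ]
 [ 0.5466 -0.1367  0.05  ]
 [ 0.5543 -0.1931  0.05  ]
 [ 0.4948 -0.203   0.05  ]] [ 0.52133834 -0.16948814  0.05      ]
side knob top [0.50270342 0.17974098 0.141     ]
rail yaw 10.646509305691115
rail yaw 10.354739955714612
fork yaw 0.8093966591453727
[[ 0.285 -0.     0.959]
 [-0.959  0.002  0.285]
 [-0.002 -1.     0.   ]]
```

```bash
cat >> h.py <<'E'
def Rpsi(psi):  # psi deg: heading of tool x, y down
    p=np.radians(psi); x=[np.cos(p),np.sin(p),0]; y=[0,0,-1]; z=np.cross(x,y)
    return np.array([x,y,z]).T
def go(pos,psi,cmd=None):
    o=get_obs(); Rt=R.from_quat(o['tool_rot']).as_matrix() if cmd is None else Rpsi(cmd[3])
    p0=o['position'] if cmd is None else np.array(cmd[:3])
    d=Rt.T@(np.array(pos)-p0)*1000
    rv=R.from_matrix(Rt.T@Rpsi(psi)).as_rotvec()
    print('row',d.round(1),rv.round(4),'psi now',np.degrees(np.arctan2(Rt[1,0],Rt[0,0])).round(2),'q6',np.degrees(o['q'][5]).round(1),'t',o['time'])
E
python3 - <<'E'
from h import *
go([.46,-.17,.26],-72)
c=load('wrist'); o=get_obs(); Rt=R.from_quat(o['tool_rot']).as_matrix()
Rc=cv2.Rodrigues(c['rvec'])[0]; oc=-Rc.T@c['tvec'].ravel()
pt=Rt.T@(oc-o['position']); Rtc=Rt.T@Rc.T; print(pt,Rtc.round(3))
for pos,psi in [([.46,-.17,.26],-72),([.48,-.17,.26],-72),([.49,-.17,.26],20)]:
    R2=Rpsi(psi); cp=np.array(pos)+R2@pt; Rw=(R2@Rtc).T
    print(cv2.projectPoints(np.array([[.519,-.1685,.05]]),cv2.Rodrigues(Rw)[0],-Rw@cp,c['camera_matrix'],c['D'])[0])
E
```

```text
row [-330.6  -37.5  392.4] [-0.0003 -0.0254 -0.0016] psi now -73.46 q6 -10.2 t 0.15
[-0.0002418  -0.162185    0.07190119] [[ 1.     0.    -0.   ]
 [ 0.    -0.261  0.965]
 [ 0.    -0.965 -0.261]]
[[[337.1440622  159.64421837]]]
[[[330.75379717 179.06012729]]]
[[[346.9167624  223.93784898]]]
```

Request:
jog_arm([
  [-330, -38, 392, 0, 0, 0, -1],
  [-330, -38, 392, 0, 0, 0, -1],
  [-330, -38, 392, 0, 0, 0, -1],
  [-330, -38, 392, 0, 0, 0, -1],
  [-330, -38, 392, 0, 0, 0, -1],
  [-330, -38, 392, 0, 0, 0, -1],
  [-330, -38, 392, 0, 0, 0, -1],
  [-330, -38, 392, 0, 0, 0, -1],
  [-330, -38, 392, 0, 0, 0, -1],
  [-330, -38, 392, 0, 0, 0, -1],
  [-330, -38, 392, 0, 0, 0, -1],
  [-330, -38, 392, 0, 0, 0, -1],
])

```text
time: 1.65
position: [0.4591, -0.1725, 0.2603]
tool_rot: [0.566, -0.424, 0.423, -0.566]
ft_force: [0.1, 0.0, -0.1]
grip_width: 0.0871
```

Run:
```python
from h import *
c=cam('wrist','w1.png')
go([.46,.17,.26],0)
```

```text
row [-328.2    0.4   97.5] [ 2.0000e-04 -1.2845e+00 -5.0000e-04] psi now -73.6 q6 39.9 t 1.7
```

View pics/w1.png

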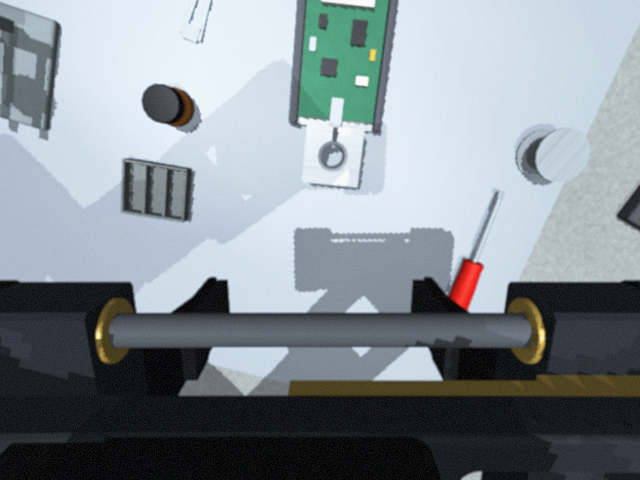

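Run:
```python
from h import *
c=load('wrist'); im=c['img'][:,:,::-1]
cv2.imwrite('pics/w1c.png',cv2.resize(im[95:195,285:395],None,fx=6,fy=6,interpolation=cv2.INTER_CUBIC))
```

```text
(no output)
```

View pics/w1c.png

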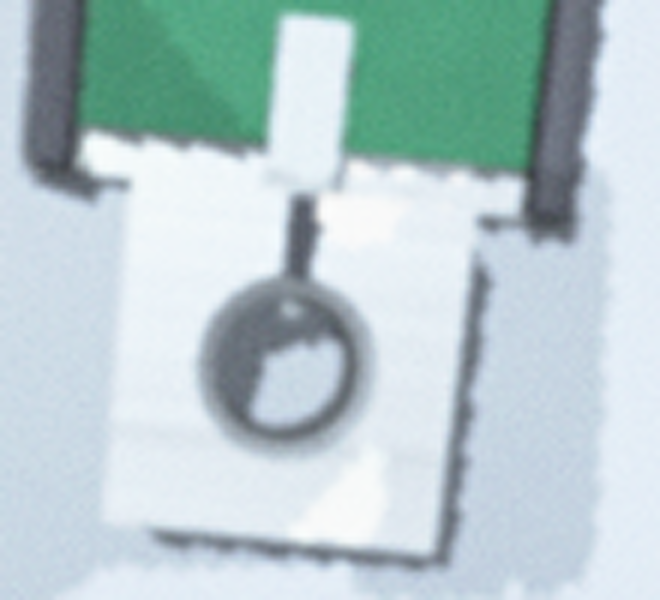

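Run:
```python
from h import *
c=load('wrist')
B=lambda X,Y:(285+X/6-.42,95+Y/6-.42)
m=atz(c,*B(286,366),.05); mk=atz(c,*B(301,235),.053); d=mk-m
print(m,np.degrees(np.arctan2(d[1],d[0])))
cs=np.array([atz(c,*B(x,y),.05) for x,y in [(130,185),(478,215),(437,560),(103,522)]]);print(cs.round(4),cs.mean(0))
d=cs[0]-cs[3];print(np.degrees(np.arctan2(d[1],d[0])));d=cs[1]-cs[2];print(np.degrees(np.arctan2(d[1],d[0])))
go([.47,.20,.26],-26.5)
```

```text
[ 0.52038558 -0.16703107  0.05      ] 10.494499574038887
[[ 0.5404 -0.1346  0.05  ]
 [ 0.5519 -0.1899  0.05  ]
 [ 0.4971 -0.2007  0.05  ]
 [ 0.4873 -0.145   0.05  ]] [ 0.51919751 -0.16756105  0.05      ]
11.0272315191949
11.142088244549717
row [-354.2    0.4  115.6] [ 3.00e-04 -8.22e-01 -4.00e-04] psi now -73.6 q6 39.9 t 1.7
```

Run:
```python
from h import *
go([.488,.15,.26],-26.5)
```

```text
row [-301.1    0.4  118.7] [ 3.00e-04 -8.22e-01 -4.00e-04] psi now -73.6 q6 39.9 t 1.7
```

Request:
jog_arm([
  [-301, 0, 119, 0, -0.822, 0, -1],
  [-301, 0, 119, 0, -0.822, 0, -1],
  [-301, 0, 119, 0, -0.822, 0, -1],
  [-301, 0, 119, 0, -0.822, 0, -1],
  [-301, 0, 119, 0, -0.822, 0, -1],
  [-301, 0, 119, 0, -0.822, 0, -1],
  [-301, 0, 119, 0, -0.822, 0, -1],
  [-301, 0, 119, 0, -0.822, 0, -1],
  [-301, 0, 119, 0, -0.822, 0, -1],
])

```text
time: 2.82
position: [0.4883, 0.1496, 0.2605]
tool_rot: [0.688, -0.162, 0.162, -0.688]
ft_force: [0.3, -0.5, -0.6]
grip_width: 0.0873
```

Run:
```python
from h import *
c=cam('wrist','w2.png')
o=get_obs();print(o['position'],np.abs(o['joint_velocities']).max())
c=c['img'][:,:,::-1]
cv2.imwrite('pics/w2c.png',cv2.resize(c[80:280,200:460],None,fx=3,fy=3,interpolation=cv2.INTER_CUBIC))
```

```text
[0.48831858 0.14983042 0.26059555] 0.007773481626133389
```

View pics/w2c.png

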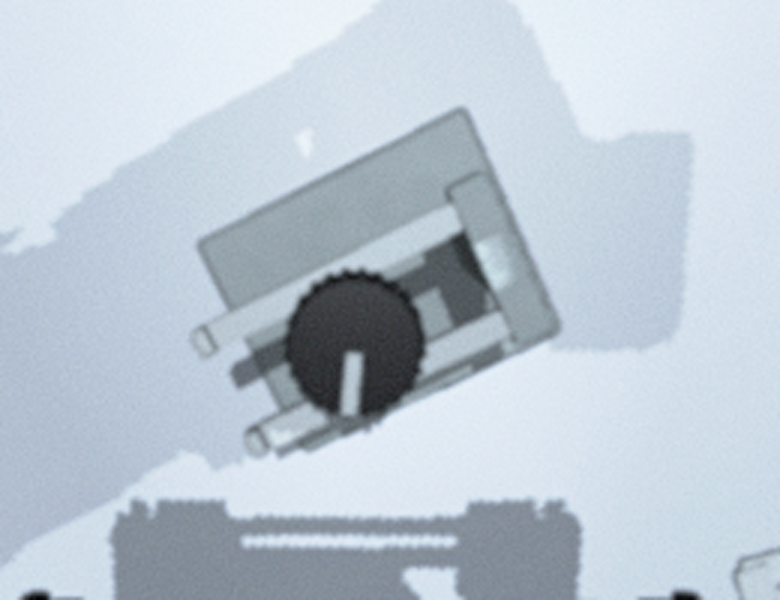

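Run:
```python
from h import *
c=load('wrist')
B=lambda X,Y:(200+X/3-.33,80+Y/3-.33)
k=atz(c,*B(355,343),.141); r0=atz(c,*B(354,352),.142); r1=atz(c,*B(349,413),.142)
for d in (r1-r0,r1-k): print(np.degrees(np.arctan2(d[1],d[0])))
print(k,dep(c,*B(330,320)),dep(c,*B(380,320)))
y=np.radians(-121)
print([ (proj(c,[[k[0]+.024*np.cos(y),k[1]+.024*np.sin(y),.1075]])[0]-np.array([200,80]))*3])
psi=-26.5
go([k[0],k[1],.160],psi); 
o=get_obs(); print(o['q'].round(3))
```

```text
-121.28551400962144
-121.51793745776175
[0.50269899 0.1809251  0.141     ] [0.49972938 0.18914223 0.1424686 ] [0.51096026 0.18310922 0.13906419]
[array([348.17090091, 408.79975522])]
row [ -1.  100.6  34.3] [ 0.0002 -0.0001  0.    ] psi now -26.5 q6 31.0 t 2.875
[ 0.079  0.326  1.668 -0.     1.147  0.541]
```

Request:
jog_arm([
  [-1, 20, 33, 0, 0, 0, -1],
  [-1, 60, 33, 0, 0, 0, -1],
  [-1, 100, 33, 0, 0, 0, -1],
  [-1, 130, 33, 0, 0, 0, -1],
  [-1, 146, 33, 0, 0, 0, -1],
  [-1, 146, 33, 0, 0, 0, -1],
  [-1, 146, 33, 0, 0, 0, 1],
  [-1, 146, 33, 0, 0, 0, 1],
  [-1, 146, 33, 0, 0, 0, 1],
  [-1, 146, 33, 0, 0, 0, 1],
  [-1, 146, 33, 0, 0, 0, 1],
  [-1, 146, 33, 0, 0, 0, 1],
], grip_force=25)

```text
time: 4.38
position: [0.5019, 0.1814, 0.1146]
tool_rot: [-0.688, 0.161, -0.161, 0.689]
ft_force: [-0.4, -0.5, 0.0]
grip_width: 0.0357
```

Run:
```python
from h import *
c=cam('wrist','w3.png');cam('side','s3.png')
o=get_obs();print(o['position'],o['ft_force'],o['moment'],o['grip_width'],o['time'])
s=load('side')['img'][:,:,::-1]
cv2.imwrite('pics/s3c.png',cv2.resize(s[100:250,230:380],None,fx=4,fy=4,interpolation=cv2.INTER_CUBIC))
```

```text
[0.50191804 0.18136137 0.11456951] [-0.4194226   0.33844343  1.51362305] [-0.01487586 -0.0406223  -0.00056683] 0.03528935608231428 4.475
```

View pics/w3.png

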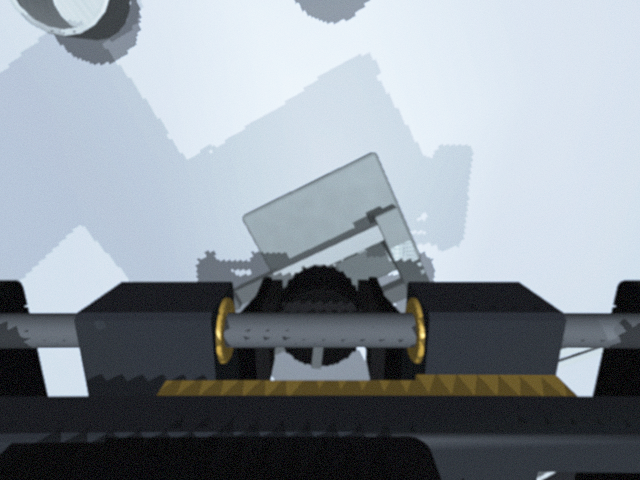

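View pics/s3c.png

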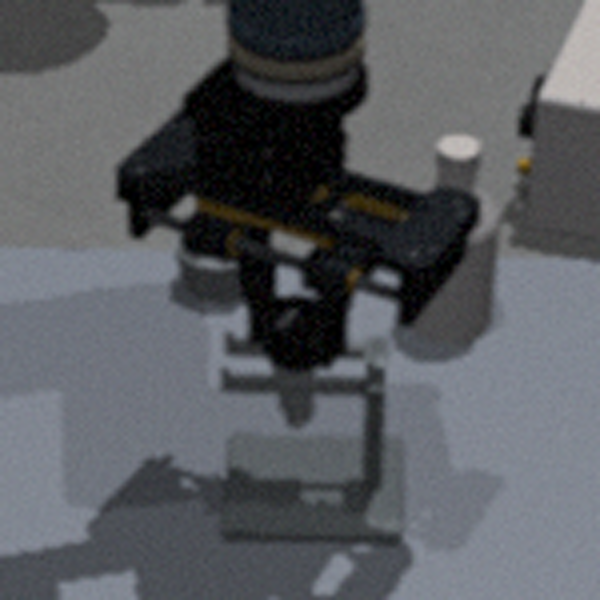

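Request:
jog_arm([
  [0, -10, 0, 0, 0, 0, 1],
  [0, -30, 0, 0, 0, 0, 1],
  [0, -60, 0, 0, 0, 0, 1],
  [0, -85, 0, 0, 0, 0, 1],
  [0, -100, 0, 0, 0, 0, 1],
  [0, -100, 0, 0, 0, 0, 1],
  [0, -100, 0, 0, 0, 0, 1],
])

```text
time: 5.35
position: [0.5011, 0.1812, 0.2137]
tool_rot: [0.689, -0.162, 0.161, -0.688]
ft_force: [0.3, 1.0, -1.0]
grip_width: 0.0355
```

Run:
```python
from h import *
cam('side','s4.png');cam('wrist','w4.png')
o=get_obs();print(o['position'],o['ft_force'],o['moment'],o['grip_width'],o['time'])
s=load('side')['img'][:,:,::-1]
a=cv2.resize(s[70:250,230:380],None,fx=3,fy=3,interpolation=cv2.INTER_CUBIC)
b=cv2.resize(load('wrist')['img'][250:380,260:380,::-1],None,fx=3,fy=3,interpolation=cv2.INTER_CUBIC)
A=np.zeros((540,800,3),np.uint8);A[:,:450]=a;A[:390,450:800]=b[:,:350]
cv2.imwrite('pics/s4c.png',A)
go([.5195,-.1678,.2146],25)
```

```text
[0.5010977  0.18118833 0.21342966] [ 0.03575889 -0.52151843 -1.09209076] [-0.03334687 -0.09940601 -0.01166632] 0.035119416850920064 5.45
row [ 171.4   -1.1 -304.5] [ 4.000e-04 -8.964e-01 -2.600e-03] psi now -26.36 q6 34.2 t 5.45
```

View pics/s4c.png

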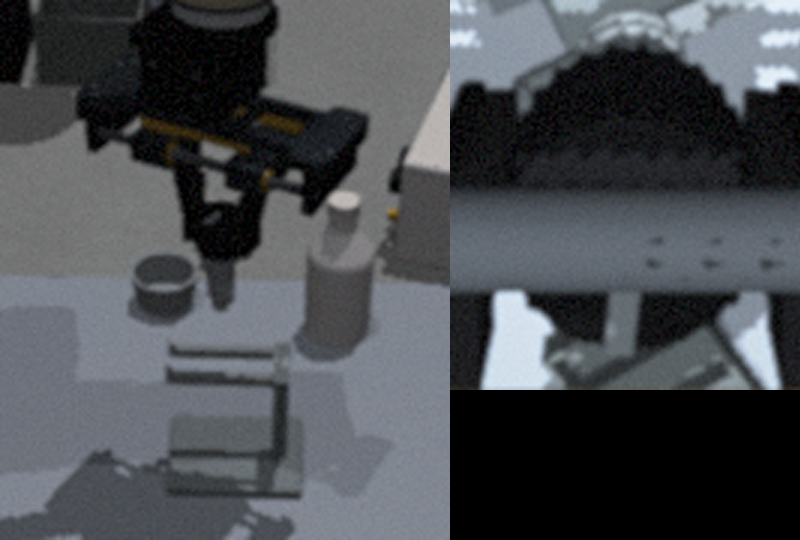

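Run:
```python
from h import *
c=load('wrist');o=get_obs();p=o['position'];Rt=R.from_quat(o['tool_rot']).as_matrix()
t=np.linspace(0,2*np.pi,72)
for dz in (-.002,0,.002):
    pts=[]
    for h in (-.008,.008): # grip at -19 y ; knob from -22+.. 
        for a in t: pts.append(p+Rt@np.array([.018*np.cos(a),-.019-h if False else -.019+h,dz+.018*np.sin(a)]))
    q=proj(c,pts); 
    lo,hi=q[72:],q[:72]
    print(dz,'topface rows',hi[:,1].min(),hi[:,1].max(),'cols',hi[:,0].min(),hi[:,0].max())
    a=np.linspace(0,1,2); r=proj(c,[p+Rt@np.array([0,-.0275,dz+.0]),p+Rt@np.array([0,-.0275,dz-.018])]);print(r)
```

```text
-0.002 topface rows 289.6245256525806 369.21793631717 cols 275.38394828727087 363.41445517096474
[[319.41097188 331.24040472]
 [319.42269666 369.93519466]]
0 topface rows 284.9051067085066 365.04237763947265 cols 275.2309851480167 363.5643478412227
[[319.40961833 326.79476625]
 [319.42143304 365.7488198 ]]
0.002 topface rows 280.1519350445371 360.83944764653404 cols 275.07681919434253 363.7154166407282
[[319.40825414 322.3186328 ]
 [319.42015992 361.53492194]]
```

Request:
jog_arm([
  [9, 0, -15, 0, -0.045, 0, 1],
  [26, 0, -46, 0, -0.13, 0, 1],
  [51, 0, -91, 0, -0.27, 0, 1],
  [77, 0, -137, 0, -0.4, 0, 1],
  [103, 0, -183, 0, -0.54, 0, 1],
  [129, 0, -228, 0, -0.67, 0, 1],
  [150, 0, -266, 0, -0.78, 0, 1],
  [163, 0, -290, 0, -0.85, 0, 1],
  [171, 0, -304, 0, -0.896, 0, 1],
  [171, 0, -304, 0, -0.896, 0, 1],
  [171, 0, -304, 0, -0.896, 0, 1],
  [171, 0, -304, 0, -0.896, 0, 1],
])

```text
time: 6.95
position: [0.5199, -0.1659, 0.2143]
tool_rot: [-0.69, -0.153, 0.153, 0.691]
ft_force: [0.3, 0.3, -1.6]
grip_width: 0.0356
```

Run:
```python
from h import *
cam('side','s5.png');cam('wrist','w5.png');cam('top','t5.png')
o=get_obs();print(o['position'],o['ft_force'],o['moment'],o['grip_width'],o['time'])
s=load('side')['img'][:,:,::-1]
a=cv2.resize(s[210:390,240:390],None,fx=3,fy=3,interpolation=cv2.INTER_CUBIC)
b=cv2.resize(load('wrist')['img'][220:380,260:380,::-1],None,fx=3,fy=3,interpolation=cv2.INTER_CUBIC)
A=np.zeros((540,800,3),np.uint8);A[:,:450]=a;A[:480,450:800]=b[:,:350]
cv2.imwrite('pics/s5c.png',A)
go([.5195,-.1678,.2146],25)
```

```text
[ 0.52017691 -0.16627586  0.21458937] [-0.48431402 -0.15847662 -0.34961136] [ 0.05168112 -0.10488741 -0.04786162] 0.035433969877600766 7.1
row [-1.3 -0.  -1.1] [-0.0001  0.0005  0.    ] psi now 25.03 q6 -54.5 t 7.1
```

View pics/s5c.png

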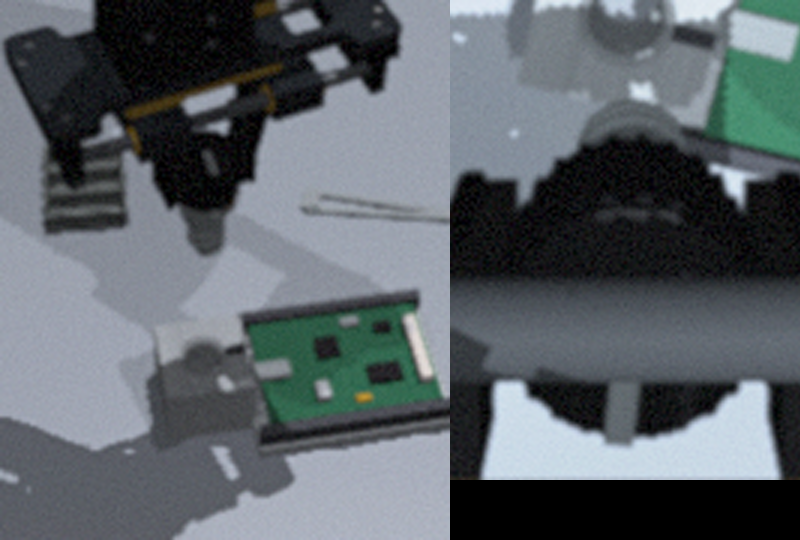

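View pics/w5.png

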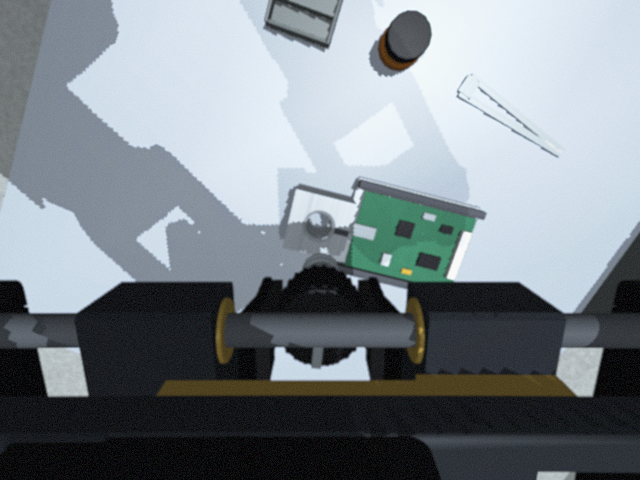

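Run:
```python
from h import *
c=load('wrist');o=get_obs();p=o['position'];Rt=R.from_quat(o['tool_rot']).as_matrix()
cv2.imwrite('pics/w5c.png',cv2.resize(c['img'][175:275,270:370,::-1],None,fx=6,fy=6,interpolation=cv2.INTER_CUBIC))
t=np.linspace(0,2*np.pi,72)
B=lambda q:((q-[270,175])+.42)*6
for h,r in ((.057,.005),(.049,.011),(.040,.011),(.031,.011)):
    q=B(proj(c,[p+Rt@np.array([r*np.cos(a),h,r*np.sin(a)]) for a in t]))
    print(h,r,q.min(0),q.max(0))
print(B(proj(c,[[.5195,-.1678,.05]])))
```

```text
0.057 0.005 [248.5677943  478.91169998] [343.95746234 569.68780985]
0.049 0.011 [187.54986502 444.88127382] [404.7273567  650.91707511]
0.04 0.011 [182.98515619 470.86783171] [408.98754711 684.48109536]
0.031 0.011 [178.03306516 499.08561313] [413.60902251 720.85122877]
[[289.08498195 310.75654649]]
```

View pics/w5c.png

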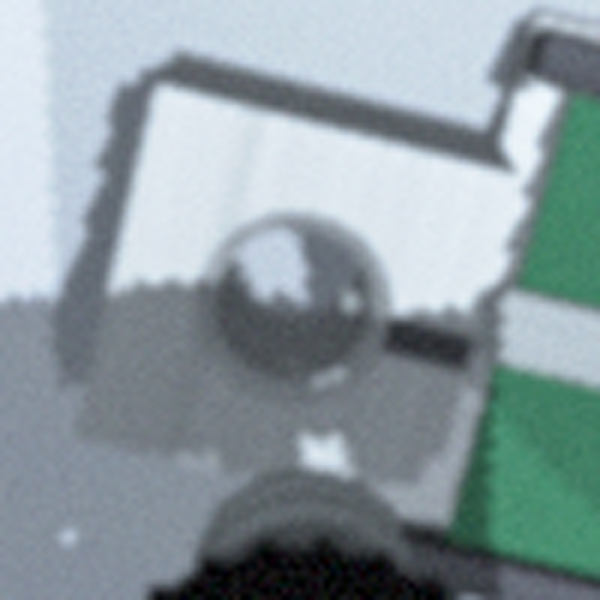

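Run:
```python
from h import *
c=load('wrist');o=get_obs();p=o['position']
m=atz(c,270+299/6-.42,175+302/6-.42,.05);mk=atz(c,270+430/6-.42,175+342/6-.42,.053);d=mk-m
print(m,np.degrees(np.arctan2(d[1],d[0])))
# stem edges at h .044 center x305
a=atz(c,270+305/6-.42,175+575/6-.42,p[2]-.045);print(a,p)
s=load('side')
ms=[proj(s,[[.52,-.168,.05]])]
print(ms)
cv2.imwrite('pics/s5d.png',cv2.resize(s['img'][250:380,270:370,::-1],None,fx=6,fy=6,interpolation=cv2.INTER_CUBIC)[:600*1])
t=np.linspace(0,2*np.pi,72)
q=proj(s,[p+[0,0,-.057]+.005*np.array([np.cos(a),np.sin(a),0]) for a in t]);print((q.min(0)-[270,250])*6,(q.max(0)-[270,250])*6)
q=proj(s,[p+[0,0,-.025]+.011*np.array([np.cos(a),np.sin(a),0]) for a in t]);print((q.min(0)-[270,250])*6,(q.max(0)-[270,250])*6)
for mx in ([.52,-.168,.05],m):
    q=proj(s,[np.array(mx)+.015*np.array([np.cos(a),np.sin(a),0]) for a in t]);print((q.min(0)-[270,250])*6,(q.max(0)-[270,250])*6)
```

```text
[ 0.52029095 -0.16592718  0.05      ] 9.432467932421451
[ 0.52155218 -0.16711399  0.16958937] [ 0.52017691 -0.16627586  0.21458937]
[array([[307.62040923, 328.09924012]])]
[209.73727017 237.15846098] [244.08635164 263.98367833]
[188.245185   149.82249867] [265.91269689 209.16664347]
[178.41451265 429.69299195] [272.9888133  508.32624943]
[179.58418626 424.40334045] [274.01141187 502.79826655]
```

View pics/s5d.png

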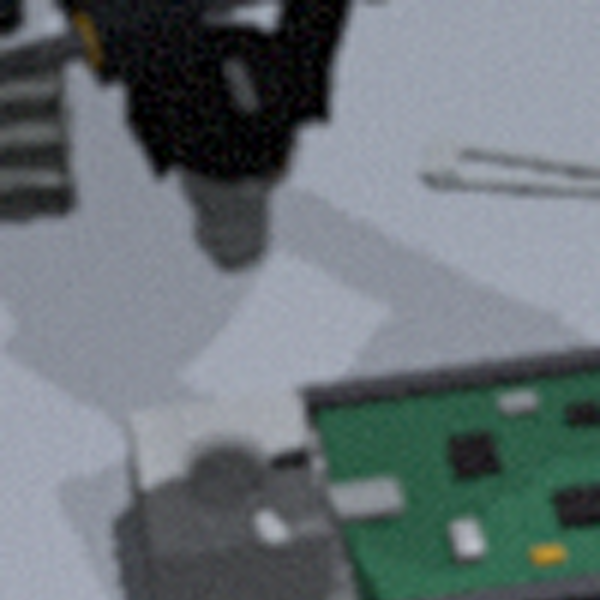

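Request:
jog_arm([
  [-0.8, 15, 0, 0, 0, 0, 1],
  [-0.8, 45, 0, 0, 0, 0, 1],
  [-0.8, 75, 0, 0, 0, 0, 1],
  [-0.8, 95, 0, 0, 0, 0, 1],
  [-0.8, 102, 0, 0, 0, 0, 1],
  [-0.8, 102, 0, 0, 0, 0, 1],
])

```text
time: 7.85
position: [0.5192, -0.1671, 0.112]
tool_rot: [-0.69, -0.153, 0.153, 0.691]
ft_force: [0.8, -0.7, -0.4]
grip_width: 0.0351
```

Run:
```python
from h import *
s=cam('side');c=cam('wrist')
o=get_obs();print(o['position'],o['ft_force'],o['moment'],o['grip_width'],o['time'])
a=cv2.resize(s['img'][260:370,260:360,::-1],None,fx=5,fy=5,interpolation=cv2.INTER_CUBIC)
b=cv2.resize(c['img'][220:380,260:380,::-1],None,fx=3,fy=3,interpolation=cv2.INTER_CUBIC)
A=np.zeros((550,800,3),np.uint8);A[:,:500]=a;A[:480,500:800]=b[:,:300]
cv2.imwrite('pics/s6c.png',A)
```

```text
[ 0.51995298 -0.16757812  0.11308642] [ 0.68521261  0.09396413 -0.76353884] [-0.0064092  -0.13431917 -0.03706928] 0.035547607517521174 7.95
```

View pics/s6c.png

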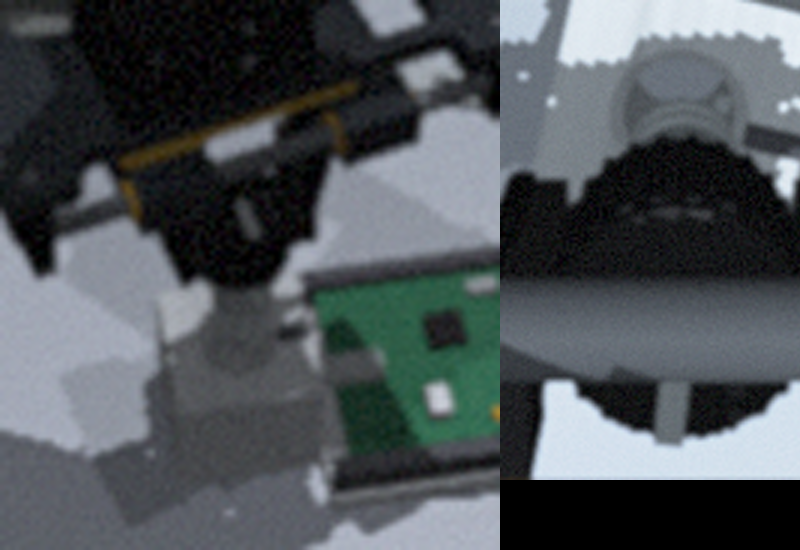

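Request:
jog_arm([
  [0, 3, 0, 0, 0, 0, 1],
  [0, 6, 0, 0, 0, 0, 1],
  [0, 9, 0, 0, 0, 0, 1],
  [0, 12, 0, 0, 0, 0, 1],
  [0, 15, 0, 0, 0, 0, 1],
  [0, 15, 0, 0, 0, 0, 1],
])

```text
time: 8.7
position: [0.5192, -0.1672, 0.0972]
tool_rot: [-0.69, -0.153, 0.153, 0.691]
ft_force: [-0.6, -0.4, -0.9]
grip_width: 0.0352
```

Run:
```python
from h import *
o=get_obs();print(o['position'],o['ft_force'],o['moment'],o['grip_width'],o['time'])
```

```text
[ 0.51915505 -0.16715956  0.09715652] [-0.58108388 -0.44670685 -0.8842961 ] [ 0.04315862 -0.07823755  0.01196994] 0.03517389023627848 8.7
```

Free so far; continue down to the thread.

Request:
jog_arm([
  [0, 3, 0, 0, 0, 0, 1],
  [0, 6, 0, 0, 0, 0, 1],
  [0, 9, 0, 0, 0, 0, 1],
  [0, 12, 0, 0, 0, 0, 1],
  [0, 14, 0, 0, 0, 0, 1],
  [0, 14, 0, 0, 0, 0, 1],
  [0, 14, 0, 0, 0, 0, 1],
])

```text
time: 9.57
position: [0.5193, -0.1672, 0.0835]
tool_rot: [-0.69, -0.153, 0.153, 0.69]
ft_force: [-0.4, 1.0, -1.3]
grip_width: 0.0357
```

Run:
```python
from h import *
s=cam('side');c=cam('wrist')
for i in range(2):
    o=get_obs();print(o['position'],o['ft_force'],o['moment'],o['grip_width'],o['time'])
a=cv2.resize(s['img'][260:370,260:360,::-1],None,fx=5,fy=5,interpolation=cv2.INTER_CUBIC)
b=cv2.resize(c['img'][220:380,260:380,::-1],None,fx=3,fy=3,interpolation=cv2.INTER_CUBIC)
A=np.zeros((550,800,3),np.uint8);A[:,:500]=a;A[:480,500:800]=b[:,:300]
cv2.imwrite('pics/s7c.png',A)
```

```text
[ 0.51930822 -0.16722967  0.08351313] [ 0.29765823  1.07884988 -1.64250914] [ 0.15234576  0.05242417 -0.03370821] 0.03573230535676009 9.675
[ 0.51930822 -0.16722967  0.08351313] [ 0.29765823  1.07884988 -1.64250914] [ 0.15234576  0.05242417 -0.03370821] 0.03573230535676009 9.675
```

View pics/s7c.png

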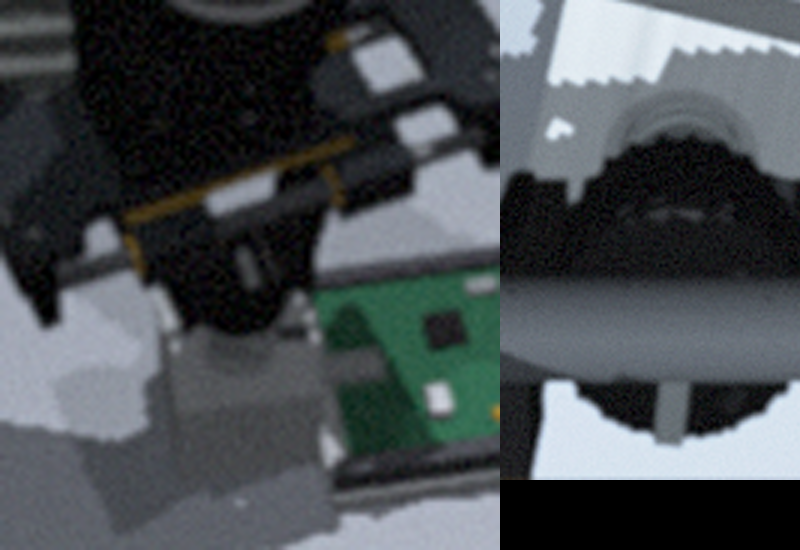

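Request:
jog_arm([
  [0, 1, 0, 0, 0, 0, 1],
  [0, 2, 0, 0, 0, 0, 1],
  [0, 3, 0, 0, 0, 0, 1],
  [0, 3, 0, 0, 0, 0, 1],
])

```text
time: 10.18
position: [0.5195, -0.1674, 0.0816]
tool_rot: [0.691, 0.153, -0.153, -0.69]
ft_force: [-1.9, 1.1, 6.9]
grip_width: 0.0356
```

Request:
jog_arm([
  [0, -0.1, 0, 0, -0.12, 0, 1],
  [0, -0.3, 0, 0, -0.24, 0, 1],
  [0, -0.5, 0, 0, -0.37, 0, 1],
  [0, -0.6, 0, 0, -0.49, 0, 1],
  [0, -0.8, 0, 0, -0.61, 0, 1],
  [0, -0.9, 0, 0, -0.73, 0, 1],
  [0, -1.1, 0, 0, -0.85, 0, 1],
  [0, -1.2, 0, 0, -0.97, 0, 1],
  [0, -1.4, 0, 0, -1.09, 0, 1],
  [0, -1.5, 0, 0, -1.15, 0, 1],
  [0, -1.5, 0, 0, -1.15, 0, 1],
])

```text
time: 11.55
position: [0.5193, -0.1684, 0.0831]
tool_rot: [-0.496, -0.504, 0.505, 0.495]
ft_force: [-4.0, -0.8, 7.4]
grip_width: 0.0352
```

Run:
```python
from h import *
s=cam('side');c=cam('wrist')
go([.5195,-.1674,.082],0)
o=get_obs();print(o['position'],o['ft_force'],o['moment'],o['grip_width'],o['time'])
a=cv2.resize(s['img'][260:370,260:360,::-1],None,fx=5,fy=5,interpolation=cv2.INTER_CUBIC)
b=cv2.resize(c['img'][220:380,260:380,::-1],None,fx=3,fy=3,interpolation=cv2.INTER_CUBIC)
A=np.zeros((550,800,3),np.uint8);A[:,:500]=a;A[:480,500:800]=b[:,:300]
cv2.imwrite('pics/s8c.png',A)
```

```text
row [ 1.   1.1 -0.3] [ 1.5000e-03  1.5868e+00 -1.6000e-03] psi now 90.92 q6 -120.5 t 11.65
[ 0.51925231 -0.16835672  0.08312125] [-3.77408554 -0.80218015  7.07561309] [-0.17956639  0.63443535 -0.04258496] 0.03525500487995818 11.65
```

View pics/s8c.png

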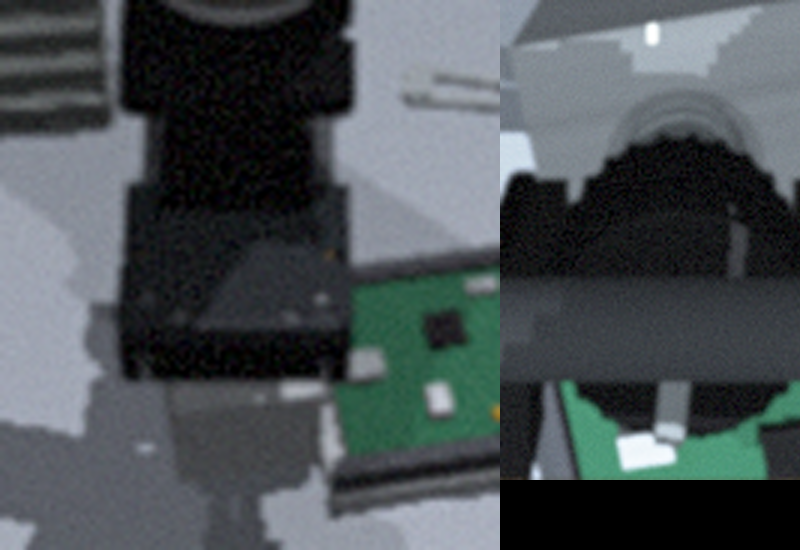

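Request:
jog_arm([
  [0, -0.2, 0.4, 0, -0.1, 0, 1],
  [0, -0.2, 0.4, 0, -0.2, 0, 1],
  [0, -0.2, 0.4, 0, -0.28, 0, 1],
  [0, -0.2, 0.4, 0, -0.28, 0, 1],
])

```text
time: 12.15
position: [0.5193, -0.1686, 0.0834]
tool_rot: [-0.421, -0.568, 0.569, 0.42]
ft_force: [-4.0, -1.1, 5.9]
grip_width: 0.0353
```

Request:
jog_arm([
  [0, 0, 0.3, 0, -0.12, 0, 1],
  [0, 0.5, 0.3, 0, -0.14, 0, 1],
  [0, 1, 0.3, 0, -0.14, 0, 1],
  [0, 1, 0.3, 0, -0.14, 0, 1],
])

```text
time: 12.65
position: [0.5194, -0.1686, 0.0829]
tool_rot: [-0.381, -0.596, 0.597, 0.379]
ft_force: [-2.8, -0.6, 10.1]
grip_width: 0.0351
```

Run:
```python
from h import *
c=cam('wrist')
go([.5195,-.1674,.082],0)
o=get_obs();print(o['position'],o['ft_force'],o['moment'],o['grip_width'],o['time'])
cv2.imwrite('pics/w9.png',cv2.resize(c['img'][220:380,260:380,::-1],None,fx=3,fy=3,interpolation=cv2.INTER_CUBIC))
```

```text
row [ 1.   0.9 -0.6] [ 3.4000e-03  2.0067e+00 -1.3000e-03] psi now 114.97 q6 -144.6 t 12.7
[ 0.51939986 -0.16859337  0.08285737] [-3.52303432 -1.71070451  9.71135505] [4.29127171e-04 5.22509619e-01 9.13921657e-03] 0.03509711862217463 12.7
```

View pics/w9.png

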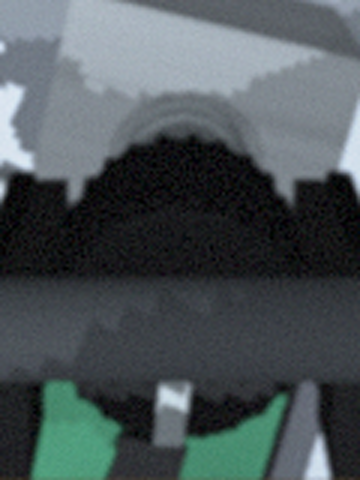

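Request:
jog_arm([
  [0, 0, 0.3, 0, -0.08, 0, 1],
  [0, 0, 0.3, 0, -0.15, 0, 1],
  [0, 0, 0.3, 0, -0.15, 0, 1],
])

```text
time: 13.08
position: [0.519, -0.1683, 0.0818]
tool_rot: [-0.335, -0.623, 0.623, 0.334]
ft_force: [-0.6, -0.3, -1.1]
grip_width: 0.0356
```

Request:
jog_arm([
  [0, 2, 0, 0, 0, 0, 1],
  [0, 4, 0, 0, 0, 0, 1],
  [0, 5.5, 0, 0, 0, 0, 1],
  [0, 6.5, 0, 0, 0, 0, 1],
  [0, 7, 0, 0, 0, 0, 1],
])

```text
time: 13.7
position: [0.5187, -0.1678, 0.0758]
tool_rot: [-0.335, -0.623, 0.623, 0.334]
ft_force: [-3.4, 0.5, 14.8]
grip_width: 0.0352
```

Run:
```python
from h import *
c=cam('wrist');s=cam('side')
go([.5195,-.1674,.082],0)
o=get_obs();print(o['position'],o['ft_force'],o['moment'],o['grip_width'],o['time'])
a=cv2.resize(s['img'][260:370,260:360,::-1],None,fx=5,fy=5,interpolation=cv2.INTER_CUBIC)
b=cv2.resize(c['img'][220:380,260:380,::-1],None,fx=3,fy=3,interpolation=cv2.INTER_CUBIC)
A=np.zeros((550,800,3),np.uint8);A[:,:500]=a;A[:480,500:800]=b[:,:300]
cv2.imwrite('pics/s10c.png',A)
```

```text
row [-0.1 -6.2 -0.8] [ 1.4000e-03  2.1563e+00 -4.0000e-04] psi now 123.54 q6 -153.2 t 13.8
[ 0.51875359 -0.16778358  0.07583426] [-3.38696759 -0.13724635 11.52909338] [0.24142438 0.48300993 0.0391038 ] 0.03560862881963831 13.8
```

View pics/s10c.png

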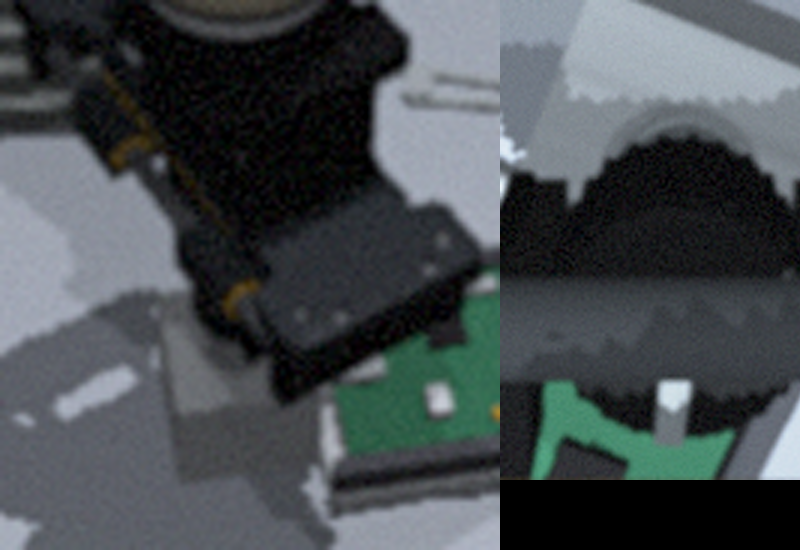

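Request:
jog_arm([
  [0, -0.2, 0, 0, 0.1, 0, 1],
  [0, 0, 0, 0, 0.27, 0, 1],
  [0, 0.2, 0, 0, 0.44, 0, 1],
  [0, 0.4, 0, 0, 0.61, 0, 1],
  [0, 0.6, 0, 0, 0.78, 0, 1],
  [0, 0.8, 0, 0, 0.95, 0, 1],
  [0, 1.0, 0, 0, 1.12, 0, 1],
  [0, 1.2, 0, 0, 1.29, 0, 1],
  [0, 1.5, 0, 0, 1.46, 0, 1],
  [0, 1.7, 0, 0, 1.63, 0, 1],
  [0, 1.9, 0, 0, 1.8, 0, 1],
  [0, 1.9, 0, 0, 1.8, 0, 1],
], grip_force=35)

```text
time: 15.3
position: [0.5196, -0.167, 0.0735]
tool_rot: [0.696, 0.126, -0.124, -0.696]
ft_force: [-1.3, 2.4, 8.1]
grip_width: 0.0352
```

Run:
```python
from h import *
c=cam('wrist')
go([.5195,-.1674,.082],0)
o=get_obs();print(o['position'],o['ft_force'],o['moment'],o['grip_width'],o['time'])
b=cv2.resize(c['img'][220:380,260:380,::-1],None,fx=3,fy=3,interpolation=cv2.INTER_CUBIC)
cv2.imwrite('pics/w11.png',b)
```

```text
row [-0.2 -8.6 -0.3] [2.000e-04 3.552e-01 2.400e-03] psi now 20.35 q6 -50.0 t 15.35
[ 0.519549   -0.16703055  0.07344437] [0.60667415 3.39031    8.08286883] [ 0.59251192 -0.2015595   0.02682541] 0.035557265914350045 15.35
```

View pics/w11.png

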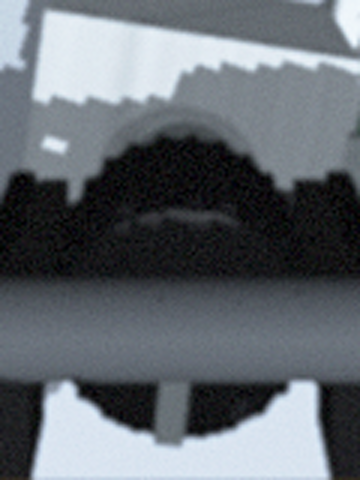

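Request:
jog_arm([
  [0, 0.1, 0, 0, 0.1, 0, 1],
  [0, 0.3, 0, 0, 0.27, 0, 1],
  [0, 0.5, 0, 0, 0.44, 0, 1],
  [0, 0.8, 0, 0, 0.61, 0, 1],
  [0, 1.0, 0, 0, 0.78, 0, 1],
  [0, 1.2, 0, 0, 0.95, 0, 1],
  [0, 1.4, 0, 0, 1.12, 0, 1],
  [0, 1.6, 0, 0, 1.29, 0, 1],
  [0, 1.8, 0, 0, 1.46, 0, 1],
  [0, 2.1, 0, 0, 1.63, 0, 1],
  [0, 2.3, 0, 0, 1.8, 0, 1],
  [0, 2.3, 0, 0, 1.8, 0, 1],
])

```text
time: 16.85
position: [0.52, -0.1678, 0.0709]
tool_rot: [-0.53, 0.467, -0.469, 0.531]
ft_force: [1.5, 1.3, 5.3]
grip_width: 0.035
```

Run:
```python
from h import *
c=cam('wrist')
go([.5195,-.1674,.082],0)
o=get_obs();print(o['position'],o['ft_force'],o['moment'],o['grip_width'],o['time'])
b=cv2.resize(c['img'][220:380,260:380,::-1],None,fx=3,fy=3,interpolation=cv2.INTER_CUBIC)
cv2.imwrite('pics/w12.png',b)
```

```text
row [ -0.5 -11.1  -0.5] [-0.0017 -1.4442  0.0035] psi now -82.75 q6 53.1 t 16.9
[ 0.5200642  -0.16780893  0.07086578] [1.36059173 0.99790341 5.55364246] [ 0.19901463 -0.16984163 -0.06118947] 0.03534009165676748 16.9
```

View pics/w12.png

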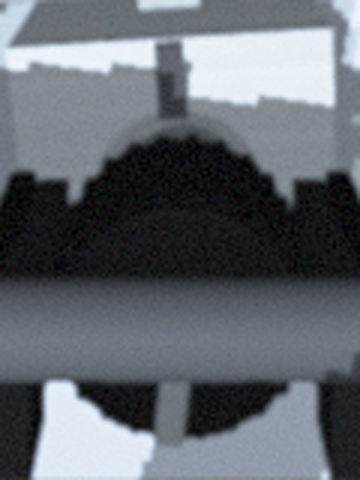

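Request:
jog_arm([
  [0, 0.2, 0, 0, 0.1, 0, 1],
  [0, 0.4, 0, 0, 0.27, 0, 1],
  [0, 0.6, 0, 0, 0.44, 0, 1],
  [0, 0.9, 0, 0, 0.61, 0, 1],
  [0, 1.1, 0, 0, 0.78, 0, 1],
  [0, 1.3, 0, 0, 0.95, 0, 1],
  [0, 1.5, 0, 0, 1.12, 0, 1],
  [0, 1.7, 0, 0, 1.29, 0, 1],
  [0, 1.9, 0, 0, 1.46, 0, 1],
  [0, 2.1, 0, 0, 1.6, 0, 1],
  [0, 2.1, 0, 0, 1.6, 0, 1],
])

```text
time: 18.27
position: [0.5189, -0.1685, 0.069]
tool_rot: [0.034, -0.706, 0.707, -0.035]
ft_force: [-2.3, -2.5, 8.1]
grip_width: 0.0352
```

Run:
```python
from h import *
c=cam('wrist')
go([.5195,-.1674,.082],0)
o=get_obs();print(o['position'],o['ft_force'],o['moment'],o['grip_width'],o['time'])
b=cv2.resize(c['img'][220:380,260:380,::-1],None,fx=3,fy=3,interpolation=cv2.INTER_CUBIC)
cv2.imwrite('pics/w13.png',b)
```

```text
row [ -0.7 -13.1  -1.1] [-1.5000e-03 -3.0429e+00  3.2000e-03] psi now -174.34 q6 144.7 t 18.325
[ 0.51890403 -0.16859649  0.06894574] [-2.78217473 -1.43844703  7.61745608] [-0.28646906  0.4044342  -0.01767546] 0.03525644798614977 18.325
```

View pics/w13.png

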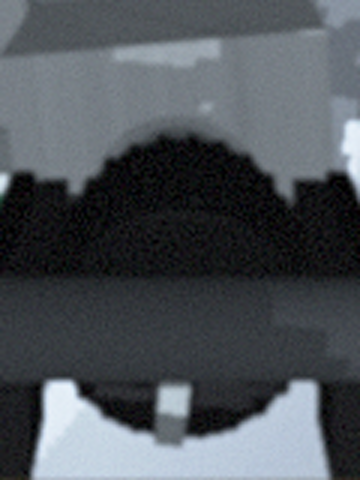

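Request:
jog_arm([
  [0, -0.8, 0, 0, 0, 0, 1],
  [0, -0.8, 0, 0, 0, 0, -0.3],
  [0, -0.8, 0, 0, 0, 0, -0.3],
  [0, -0.8, 0, 0, 0, 0, -0.3],
  [0, -0.8, 0, 0, 0, 0, -0.3],
  [0, -0.8, 0, 0, -0.15, 0, -0.3],
  [0, -0.8, 0, 0, -0.32, 0, -0.3],
  [0, -0.8, 0, 0, -0.49, 0, -0.3],
  [0, -0.8, 0, 0, -0.66, 0, -0.3],
  [0, -0.8, 0, 0, -0.83, 0, -0.3],
  [0, -0.8, 0, 0, -1.0, 0, -0.3],
  [0, -0.8, 0, 0, -1.17, 0, -0.3],
  [0, -0.8, 0, 0, -1.34, 0, -0.3],
  [0, -0.8, 0, 0, -1.5, 0, -0.3],
  [0, -0.8, 0, 0, -1.6, 0, -0.3],
  [0, -0.8, 0, 0, -1.6, 0, -0.3],
])

```text
time: 20.32
position: [0.5185, -0.1675, 0.0687]
tool_rot: [-0.53, 0.468, -0.468, 0.53]
ft_force: [-0.1, -0.5, 0.5]
grip_width: 0.0566
```

Run:
```python
from h import *
c=cam('wrist');s=cam('side')
go([.5195,-.1678,.069],-82.5)
o=get_obs();print(o['position'],o['ft_force'],o['moment'],o['grip_width'],o['time'])
a=cv2.resize(s['img'][260:370,260:360,::-1],None,fx=5,fy=5,interpolation=cv2.INTER_CUBIC)
b=cv2.resize(c['img'][220:380,260:380,::-1],None,fx=3,fy=3,interpolation=cv2.INTER_CUBIC)
A=np.zeros((550,800,3),np.uint8);A[:,:500]=a;A[:480,500:800]=b[:,:300]
cv2.imwrite('pics/s14c.png',A)
```

```text
row [ 0.4 -0.3  1. ] [ 0.     -0.0057 -0.0001] psi now -82.82 q6 53.2 t 20.425
[ 0.51848383 -0.16748958  0.06871525] [ 0.33629101 -0.28896436  0.89957863] [ 0.00905371 -0.0203983   0.02308467] 0.0564816386155665 20.425
```

View pics/s14c.png

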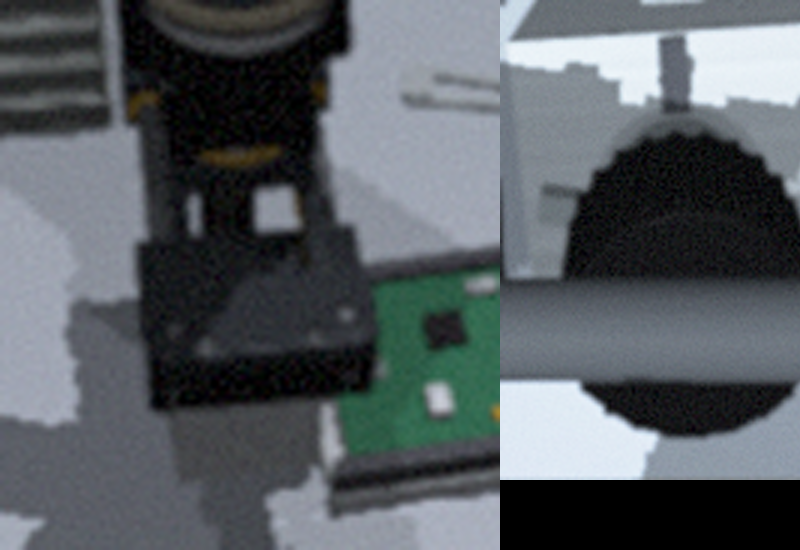

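Request:
jog_arm([
  [0.4, 0, 0.6, 0, 0, 0, 1],
  [0.4, 0, 0.6, 0, 0, 0, 1],
  [0.4, 0, 0.6, 0, 0, 0, 1],
  [0.4, 0, 0.6, 0, 0, 0, 1],
  [0.4, 0, 0.6, 0, 0, 0, 1],
  [0.4, 0, 0.6, 0, 0, 0, 1],
])

```text
time: 21.18
position: [0.5192, -0.1679, 0.0688]
tool_rot: [-0.531, 0.467, -0.467, 0.531]
ft_force: [0.5, -0.8, -0.6]
grip_width: 0.0354
```

Request:
jog_arm([
  [0, 0.6, 0, 0, 0.06, 0, 1],
  [0, 1.0, 0, 0, 0.2, 0, 1],
  [0, 1.2, 0, 0, 0.37, 0, 1],
  [0, 1.4, 0, 0, 0.54, 0, 1],
  [0, 1.6, 0, 0, 0.71, 0, 1],
  [0, 1.8, 0, 0, 0.88, 0, 1],
  [0, 2.0, 0, 0, 1.05, 0, 1],
  [0, 2.2, 0, 0, 1.22, 0, 1],
  [0, 2.4, 0, 0, 1.35, 0, 1],
  [0, 2.4, 0, 0, 1.4, 0, 1],
  [0, 2.4, 0, 0, 1.4, 0, 1],
])

```text
time: 22.55
position: [0.5191, -0.1676, 0.0668]
tool_rot: [-0.105, 0.699, -0.699, 0.105]
ft_force: [-0.4, 0.9, 4.8]
grip_width: 0.0352
```

Run:
```python
from h import *
c=cam('wrist','w15.png');s=cam('side');t=cam('top')
go([.5195,-.1678,.069],-82.5)
o=get_obs();print(o['position'],o['ft_force'],o['moment'],o['grip_width'],o['time'])
a=cv2.resize(s['img'][260:370,260:360,::-1],None,fx=5,fy=5,interpolation=cv2.INTER_CUBIC)
b=cv2.resize(c['img'][220:380,260:380,::-1],None,fx=3,fy=3,interpolation=cv2.INTER_CUBIC)
A=np.zeros((550,800,3),np.uint8);A[:,:500]=a;A[:480,500:800]=b[:,:300]
cv2.imwrite('pics/s15c.png',A)
```

```text
row [-0.3 -2.3  0.2] [-0.0000e+00 -1.4034e+00 -3.0000e-04] psi now -162.91 q6 133.2 t 22.7
[ 0.51916924 -0.16767278  0.06674143] [-1.58761116  1.48467182  5.6257419 ] [ 0.48359424  0.07467504 -0.03177545] 0.03524808263818838 22.7
```

View pics/s15c.png

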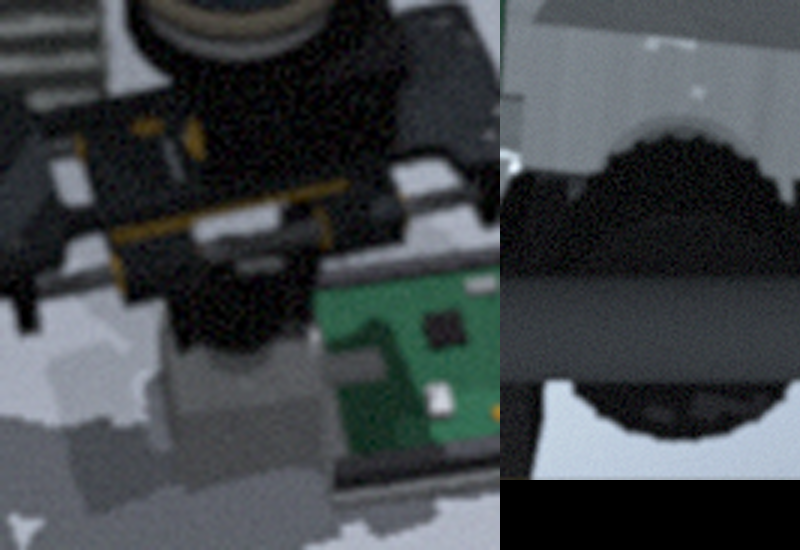

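Run:
```python
from h import *
s=load('side');c=load('wrist')
S=lambda X,Y:(260+X/5-.4,260+Y/5-.4)
a=atz(s,*S(238,268),.095);b=atz(s,*S(283,266),.095);d=b-a;print(a,b,np.degrees(np.arctan2(d[1],d[0])))
for v in (352,356,360): print([dep(c,u,v)[2].round(4) for u in (305,315,325,335)])
print(np.abs(get_obs()['joint_velocities']).max())
```

```text
[ 0.51912973 -0.16626039  0.095     ] [ 0.53566747 -0.16494862  0.095     ] 4.535187347824222
[np.float64(0.0947), np.float64(0.0947), np.float64(0.0938), np.float64(0.094)]
[np.float64(0.0941), np.float64(0.0933), np.float64(0.0934), np.float64(0.0934)]
[np.float64(0.094), np.float64(0.0933), np.float64(0.0933), np.float64(0.0926)]
0.001329175169799612
```

Knob top is at about 0.094 m, which puts the collar 8 mm above the boss. The tooth is within about 10° of the mark and the arm is still.

Run:
```python
from rig import *
print(hand_in()); o=get_obs(); print(o['time'],o['position'],o['ft_force'],o['grip_width'])
```

```text
the job is handed in; nothing more can be done
None
the job is handed in; nothing more can be done
```

The screw is started one full turn into the boss, still gripped and upright, and the job is handed in; `hand_in()` reported no verdict. It took about 23 s of the 72 s allowed.

**What I did:**
- Lifted the screw about 100 mm out of the fork and stood it on the boss thread with its tooth about 80° clockwise of the mark.
- Turned it back under a press of roughly 6–10 N. It let go about 15° past the mark, and I pushed it down the 8 mm drop.
- Turned it forward about 378° in total, back to the mark, with one re-grip on the way.

**Last checks:**
- **Depth:** knob top measured at about 94 mm, which puts the collar about 8 mm above the boss.
- **Tooth:** by the turns I commanded it is at the mark. The pointer rib in the side view read 4.5° against the mark's 10.7°, so they differ by about 6°, well within the 60° allowed.
- **Hold:** fingers closed on the knob at 35.2 mm with the grip set to 35 N, pressing down about 5 N, arm at rest.

**Not checked:** I did not measure the bystanders again at the end; no unexpected contact force appeared in the readings I took after each move. The calculated screw and bore positions differed by 1–3 mm between cameras. The sideways force in the bore reached about 4 N and was under 2.5 N at the end.

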